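# Clamp a glass bottle in the slip-clutch vise

## Task

Stand the red-capped bottle upright on the vise's base plate, between its V block and the open jaw, and let go of it. Then turn the vise's red clutch knob clockwise, re-gripping as often as needed, until the jaw has the bottle firmly against the V and the clutch slips; give it two or three clicks of slip (15 degrees each), never more than five, and let go with the bottle clamped. Turn only by the red knob, not by the metal collar under it, which would crush the glass, and leave the other bottles and the jar where they are.

Things in the scene. Friction and masses are not known exactly. Their poses are not given: they have to be found in the camera images.
- red_bottle: Amber glass bottle with a red screw cap (the cap does not turn), 35 mm diameter, 88 mm high, 0.14 kg give or take 30 %. Origin at the centre of its underside, z up. Glass body 35 mm wide up to z 57, red cap 23 mm wide from z 57 to 88: grip it by the cap, from above, any direction.
- vise: Bench bottle vise, fixed to the worktop: aluminium base plate 96 x 232 mm, 10 mm thick, with a blue V block at its -y end, a sliding jaw in the middle and a blue gear housing (76 x 80 mm, top at z 56) at its +y end, centred at y = +62 mm. Origin at the centre of the plate's underside, z up; its y axis runs from the V block to the housing. V block and jaw stand up to z 48, so the bottle's cap is clear above them.
- seat (a point): Point on the top of the base plate (10 mm above the worktop) where the centre of the bottle's underside lies once it is pressed home in the V block (90 degree V, opening towards the jaw); axes as the vise's. In the vise's frame it lies at (0, -65, 10) mm.
- jaw_face (a point): Centre of the sliding jaw's flat rubber face (34 mm wide, 34 mm high), 29 mm above the worktop; the jaw slides along the vise's -y, towards the seat. It touches a bottle that is home in the V when it is 17.5 mm from the seat along y; at the start it is 23 to 28 mm from the seat. It moves 12 mm for each radian the collar turns clockwise, once the free play is taken up.
- collar: Round aluminium drive collar on top of the gear housing, 40 mm diameter, 14 mm high (58 to 72 mm above the worktop), geared to the jaw; its axis is vertical at (0, 62) mm in the vise's frame. Origin on the axis at its underside, x axis towards its white index line. Worn gears: its first 0 to 1.4 rad, unseen and different each time, move nothing (0.01 N m); then it drives the jaw, 0.06 N m while that runs free. The jaw could go 6 mm past the clamped place.
- collar_mark (a point): Outer end of the white index line on top of the collar, 18 mm from the axis.
- knob: Red clutch knob on the collar. It carries the collar with it up to about 0.24 N m; beyond that the slip clutch lets the knob turn on while collar and jaw stand still (about 16 N on the bottle), felt as a steady limit (some 0.07 N m left while the hand pauses). Let go, the jaw eases to about 4 N and holds. It slips alike both ways; anticlockwise opens the jaw. Origin on the axis at its underside, x axis towards its white line.
- knob_top (a point): Centre of the top of the red knob, on the axis, 115 mm above the worktop. The knob is a ribbed cylinder 25 mm in diameter and 42 mm high (73 to 115 mm above the worktop) and stays at this height; grip it from above, across its upper 30 mm, in any direction.
- knob_mark (a point): White line at the rim of the knob's top, 12.5 mm from the axis, 115 mm above the worktop. At the start it stands over the collar's index line, at any bearing; the clockwise angle from the collar's line to this one is the slip so far. One click is 15 degrees (0.26 rad).
- jaw: The sliding jaw itself, steel with a rubber face, 40 mm wide, 36 mm high, on two rods; origin 29 mm below the centre of its face, at the worktop's height, axes as the vise's.
- white_bottle: Amber bottle with a white cap, 31 mm diameter, 84 mm high; leave it alone. Origin at the centre of its underside.
- black_bottle: Amber bottle with a black cap, 33 mm diameter, 82 mm high; leave it alone. Origin at the centre of its underside.
- green_jar: Jar with a green lid, 64 mm diameter, 71 mm high, at the back; leave it alone. Origin at the centre of its underside.

How it is judged:
On the way, in this order (a step that is already met when the one before it is completed fails the run):
1. the red-capped bottle stands upright on the plate between V block and jaw, let go (horizontal distance between red_bottle and seat below 0.016 m and z of red_bottle in the frame of seat below 0.004 m and angle between red_bottle's own z axis and vertical below 0.07 rad and contact force between the fingers and red_bottle below 0.1 N and linear speed of red_bottle below 0.02 m/s), for 0.2 s.
2. the jaw presses the bottle home in the V with more than 9 N and the knob has slipped on the collar by one click or more (0.35 rad) (horizontal distance between red_bottle and seat below 0.006 m and z of red_bottle in the frame of seat between -0.003 and 0.004 m and angle between red_bottle's own z axis and vertical below 0.07 rad and y of knob_mark in the frame of collar below -0.0043 m and contact force between jaw and red_bottle above 9 N), for 0.1 s.
At the end, for the whole second after the job is handed in: The red-capped bottle stands upright (within 4 degrees) on the base plate, within 6 mm of the seat, at rest and still clamped by the jaw with more than 2 N; the knob has slipped clockwise on the collar by at least 0.35 rad and at most 1.29 rad (1.3 to 5 clicks) (horizontal distance between red_bottle and seat below 0.006 m and z of red_bottle in the frame of seat between -0.003 and 0.004 m and angle between red_bottle's own z axis and vertical below 0.07 rad and y of knob_mark in the frame of collar below -0.0043 m and contact force between jaw and red_bottle above 2 N and linear speed of red_bottle below 0.01 m/s); the robot touches nothing.
It fails at once if the bottle is squeezed with more than 24 N (as by turning the collar itself) (contact force between jaw and red_bottle above 24 N).
It fails at once if the clutch is made to slip more than five clicks (1.29 rad) from the start, either way (x of knob_mark in the frame of collar below 0.0035 m).
It fails at once if the fingers turn or press on the metal collar (more than 3 N) (contact force between the fingers and collar_c0 above 3 N).
It fails at once if the white-capped bottle, the black-capped bottle or the green-lidded jar is moved more than 20 mm (distance of any of white_bottle, black_bottle, green_jar from where it was at the start of the episode above 0.02 m).
It also fails if it takes over 64 s, if anything falls off the work surface, if the arm or the gripper's body presses on something with over 40 N, if the wrist force passes 120 N, or if a joint passes its speed limit or range.

## Robot

A 7-joint arm with a two-finger parallel gripper is mounted at the origin on a cart in front of the work surface, level with it; the furniture and walls round the work are solid. World frame = base frame: x ahead of the robot, y to its left, z up, the work surface at z = 0. Lengths are in m, angles in rad, forces in N, time in s.
With the tool pointing down it reaches from about 0.4 to 0.875 m from the base axis. Payload 19.3 kg.
Tool frame: the origin (TCP) lies on the centre line of the jaws, within the pads' length; the fingertips stand 8 mm ahead of it and the grasp point (between the pads) lies 11 mm behind it; z points along the fingers, y is the line along which they close (so a half turn about z gives the same grasp; the last joint's range is limited). The gripper opens to 85 mm and grips with 20 to 120 N. Pads are 22 mm wide; open, the fingers measure 114 mm over their backs; the gripper's body (76 mm by 85 mm) begins 54 mm behind the grasp point. The pads swing forward as they close: fully open they stand 13 mm farther back than shut.
Start: joints at [1.147, 0.521, -0.036, 1.599, 0.021, 1.021, -0.113], TCP at [0.217, -0.586, 0.239] pointing down, gripper open.
Joint ranges: [-2.91, 2.91], [-0.3, 2.13], [-1.5, 1.42], [0.17, 2.43], [-1.26, 4.41], [0.16, 1.93], [-2.52, 2.52]. Speed limits (rad/s): [1.89, 1.89, 2.39, 2.39, 3.01, 3.01, 3.01].

## Interface

Orientations are given as [roll, pitch, yaw] about the fixed x, y, z axes, in that order (R = Rz(yaw) Ry(pitch) Rx(roll)).
In Python, from workcell import status, grab_frame, camera_params, bot, search_frame, silhouettes gives the robot as it stands.
- The arm moves only by the shell command python3 -m creep 'ROWS' [FORCE]. ROWS is JSON, a list of rows, each a list of 5 numbers: the shift along the tool's x, y, z in units of 60 mm (1.0 is 60 mm), then the turn about the tool's z in units of 8 degrees (1.0 is 8 degrees), then the opening, from 0 (shut) to 1 (fully open). In form: [[x, y, z, twist, hand], ...]. A call has 1 to 5 rows; each row is the pose to reach, as a shift and turn from the pose commanded when the call began, along the tool's axes at that moment; what a row does not reach only later rows make up. A row lasts 1/8 s, in which the tool goes at most 62.5 mm and 10.7 degrees, less where a joint would pass 70% of its speed; a pose out of reach is approached as far as the arm can. A call with a gripper value outside its range is refused whole. The fingers move at their own pace and stop on an object; FORCE is the grip in N (left out, the last holds). Time passes only in rows, so rows that repeat a pose let the fingers close. It gives the time, the measured TCP pose, the force, the opening and the grip force at its end, in the units of the state.
- status.observe(): the state, without advancing time (a new reading comes with each control period).
- grab_frame(name): name is "scene" or "top"; returns the picture (480x640x3 uint8, blue, green, red); there is no depth.
- camera_params(name): a dict with "K" (3x3 intrinsics, pixels), "k1" (the pictures are not rectified: a ray, as slopes to the right and down, at radius r is drawn at 1 + k1 r^2 times it, then the intrinsics apply), "rvec" (rotation vector, rad) and "tvec" (3), from world to camera coordinates, as OpenCV has them. Camera axes: x right, y down, z forward; pixel columns grow to the right and rows downward; lengths in m; the calibration is good to about 2 mm. A picture is of the moment at which its call begins. camera_params takes no time and is no camera call.
- bot.job_done(): hands the job in; it is judged then, once.
Trained networks look in the newest picture that a camera, given by its name, has taken for a name from the list of things; names that differ only in an ending like _2 or _b are one class to them, and where a whole thing is asked for, a point or a joint stands for the part that bears it (a point fixed in the world has none). Each returns a list of dicts, best first, with "p" (0 to 1); they miss things now and then, are a little off and sometimes report something else, mostly with a low value. They report only what shows in the picture. A call takes as long as a camera call.
- search_frame(camera, name): "extent" ([left, top, right, bottom] as shares, 0 to 1, of the picture: columns of its width, rows of its height, round what is visible of it).
- silhouettes(camera, name): "mask" (480x640 bool, what is visible of it) and "extent" ([left, top, right, bottom] as shares, 0 to 1, of the picture: columns of its width, rows of its height, round what is visible of it).
The state is a dict: "clock": time; "qpos": joint angles; "qd": joint speeds; "joint_efforts": joint torques, N m; "position": TCP position; "tool_rot": TCP orientation; "force": force on the tool from outside, world axes, zero at the start; "moment": the same for the moment, N m; "grip_width": finger opening in m; "finger_force": force on a finger pad.
Only numpy, scipy, OpenCV 4.12 (cv2) and the standard library are available. Lean on these libraries where they do the work, as an engineer would, in place of code of your own. Each camera call takes 0.05 s, during which the arm holds its last target. There are 200 camera calls.

## Working session

There is one attempt and no reset: what is moved stays moved. The work goes in short steps, Python scripts to look and compute and a shell command to move; the robot and the scene stay as the last step left them, time stands still between calls to the robot, and variables do not carry over. Pictures are saved under pics/ and viewed, at most 10 in all, crops included, and the job is handed in when it is done.

```bash
mkdir -p pics
cat > h.py <<'E'
import numpy as np,cv2
from workcell import status,grab_frame,camera_params,bot,search_frame,silhouettes
def ray(cam,u,v):
    p=camera_params(cam);K=np.array(p["K"]);d=np.array([p["k1"],0,0,0,0.])
    n=cv2.undistortPoints(np.array([[[u,v]]],float),K,d)[0,0]
    R=cv2.Rodrigues(np.array(p["rvec"],float))[0];t=np.array(p["tvec"],float).ravel()
    return -R.T@t, R.T@np.array([n[0],n[1],1])
def onz(cam,u,v,z):
    o,d=ray(cam,u,v);return o+d*(z-o[2])/d[2]
def proj(cam,X):
    p=camera_params(cam);d=np.array([p["k1"],0,0,0,0.])
    return cv2.projectPoints(np.atleast_2d(X).astype(float),np.array(p["rvec"],float),np.array(p["tvec"],float),np.array(p["K"]),d)[0][:,0]
E
python3 - <<'E'
from h import *
print(status.observe())
for c in("scene","top"):
    im=grab_frame(c);cv2.imwrite(f"pics/{c}0.png",im);print(c,camera_params(c),ray(c,320,240))
    for n in("red_bottle","vise","knob","collar","jaw","knob_mark","collar_mark","white_bottle","black_bottle","seat","jaw_face"):
        try:
            for r in search_frame(c,n)[:2]:
                e=np.array(r["extent"])*[640,480,640,480];print(n,round(r["p"],2),e.round(1))
        except Exception as ex: print(n,ex)
E
```

```text
{'clock': 0.0, 'qpos': array([ 1.14681096,  0.52202186, -0.03632578,  1.59996582,  0.02121003,
        1.02108654, -0.11281507]), 'qd': array([-9.06132705e-04,  1.13362211e-04, -4.16087510e-04, -1.00276333e-03,
       -1.76104996e-03, -7.31560345e-04, -5.79470378e-06]), 'joint_efforts': array([-5.04782438e-04, -9.27105832e+01,  1.98007688e+00, -3.69933486e+01,
        1.78990024e-02,  8.15239531e-03, -4.40112262e-05]), 'position': array([ 0.2163908 , -0.58601954,  0.23873596]), 'tool_rot': array([-3.14049975e+00,  8.60790623e-05,  3.53763448e-01]), 'force': array([-0.47373789,  0.79012408,  0.07333766]), 'moment': array([ 0.0288148 , -0.01318726, -0.01622159]), 'finger_force': 0.0, 'grip_width': 0.08503460277915936}
scene {'K': array([[574.46312033,   0.        , 320.61846018],
       [  0.        , 574.46312033, 238.13424157],
       [  0.        ,   0.        ,   1.        ]]), 'k1': -0.13809225582245563, 'rvec': array([ 0.64006266, -2.44828104,  1.41294972]), 'tvec': array([0.49903905, 0.27524124, 0.83311551])} (array([0.1589634 , 0.75392001, 0.65208467]), array([ 0.41576973, -0.7
[... 672 characters left out ...]
tvec': array([-0.0218774 ,  0.61835162,  0.95521519])} (array([ 0.48414892, -0.05192468,  1.02867734]), array([ 0.12932555,  0.04556475, -0.99095436]))
red_bottle 0.7 [215.9 256.7 325.6 336. ]
red_bottle 0.61 [449.  271.2 471.9 289. ]
vise 0.64 [214.1 257.  328.6 336.3]
knob 0.54 [224.9 277.7 243.6 290.1]
collar 0.52 [226.4 271.8 245.3 288. ]
jaw 0.74 [258.3 281.9 288.5 307.3]
jaw 0.28 [216.1 258.  326.8 330.4]
knob_mark 0.7 [216.4 254.9 325.3 334.9]
knob_mark 0.48 [226.5 271.2 242.1 290.9]
collar_mark 0.75 [225.7 269.8 248.  291. ]
white_bottle 0.5 [395.9 254.2 410.2 269.5]
black_bottle 0.68 [402.6 302.  422.8 318.2]
seat 0.83 [216.7 253.2 325.1 333.6]
jaw_face 0.9 [256.9 284.4 287.5 307.9]
```

Run:
```python
import cv2
a=cv2.imread("pics/top0.png")[235:355,195:495]
b=cv2.imread("pics/scene0.png")[215:415,235:455]
a=cv2.resize(a,(795,318),interpolation=cv2.INTER_CUBIC)
cv2.imwrite("pics/a.png",a)
cv2.imwrite("pics/b.png",cv2.resize(b,(660,600),interpolation=cv2.INTER_CUBIC))
```

```text
(no output)
```

View pics/a.png

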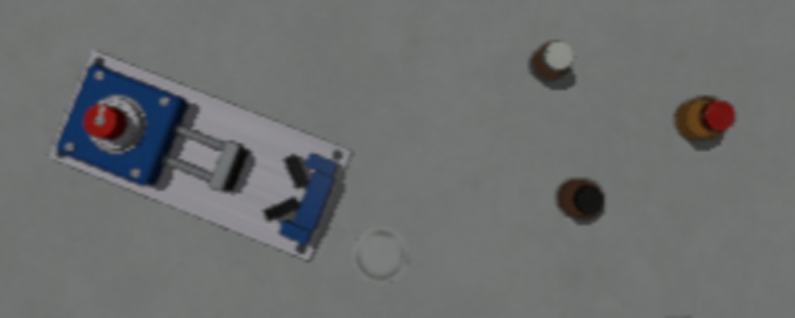

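View pics/b.png

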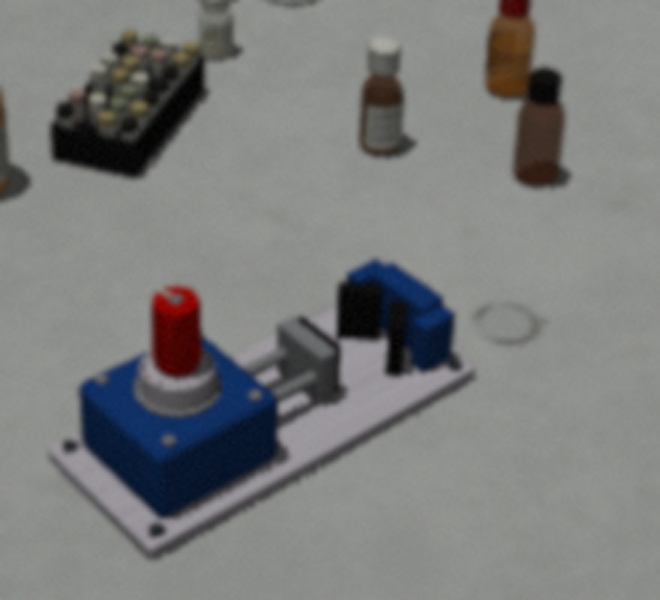

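```bash
cat > fit.py <<'E'
from h import *
from scipy.optimize import least_squares
top=np.array([[95,52],[352,151],[309,261],[52,157]])/2.65+[195,235]-.3
sc=np.array([[52,452],[152,553],[473,375]])/3+[235,215]-.3
w=[onz("top",*p,.01) for p in top];ws=[onz("scene",*p,.01) for p in sc]
print(np.round(w,4));print(np.round(ws,4))
# top corners: 0,3 at housing (+y) end; 1,2 at V end
w=np.array(w)[:,:2]
d=(w[0]+w[3]-w[1]-w[2])/2; c=w.mean(0); print("len",np.linalg.norm(d),"wid",np.linalg.norm(w[0]-w[3]),np.linalg.norm(w[1]-w[2]))
th=np.arctan2(d[1],d[0])-np.pi/2
def W(c,th,x,y): return np.array([c[0]+np.cos(th)*x-np.sin(th)*y,c[1]+np.sin(th)*x+np.cos(th)*y])
s=[(x,y) for x in(-.048,.048) for y in(-.116,.116)]
def match(c,th,pts):
    return [min(s,key=lambda q:np.linalg.norm(W(c,th,*q)-p[:2])) for p in pts]
mt=match(c,th,w);ms=match(c,th,ws)
def res(p):
    A=proj("top",[[*W(p[:2],p[2],*q),.01] for q in mt])-top
    B=proj("scene",[[*W(p[:2],p[2],*q),.01] for q in ms])-sc
    return np.r_[A.ravel(),B.ravel()]
r=least_squares(res,[*c,th]);print("vise",r.x.round(4),"res",r.fun.round(1))
np.save("vise.npy",r.x)
for n,q in(("seat",(0,-.065)),("knob",(0,.062))): print(n,W(r.x[:2],r.x[2],*q).round(4))
k=np.append(W(r.x[:2],r.x[2],0,.062),.115);print("knob top proj",proj("top",k),proj("scene",k))
# red blobs
for cam in("top","scene"):
    im=cv2.imread(f"pics/{cam}0.png").astype(int);m=((im[...,2]>90)&(im[...,2]>2.2*im[...,1])&(im[...,2]>2.2*im[...,0])).astype(np.uint8)
    n,l,st,ce=cv2.connectedComponentsWithStats(m)
    for i in range(1,n):
        if st[i,4]>25: print(cam,st[i],ce[i].round(1), onz(cam,*ce[i],.088).round(4), onz(cam,*ce[i],.0725).round(4))
E
python3 fit.py
```

```text
[[ 0.5895  0.1921  0.01  ]
 [ 0.504  -0.0197  0.01  ]
 [ 0.4163  0.0165  0.01  ]
 [ 0.5036  0.2267  0.01  ]]
[[0.5877 0.1985 0.01  ]
 [0.5016 0.2347 0.01  ]
 [0.415  0.0268 0.01  ]]
len 0.227975960743127 wid 0.09258092252524024 0.09487474808915398
vise [ 0.5031  0.1067 -0.3866] res [-1.8 -0.8 -0.4  0.1 -0.4  0.7 -2.6  0.6 -1.  -1.6  0.4 -1.2  2.2 -3.1]
seat [0.4786 0.0465]
knob [0.5265 0.1642]
knob top proj [[231.675899   280.84208924]] [[294.28374421 314.27515914]]
top [461 273  11  11  87] [466.3 278.1] [ 0.524  -0.2997  0.088 ] [ 0.5247 -0.3038  0.0725]
top [227 275  12  12  87] [232.3 280.7] [0.5279 0.1692 0.088 ] [0.5286 0.1728 0.0725]
scene [116 158  12   5  42] [121.5 159.8] [ 1.2722 -0.1945  0.088 ] [ 1.3028 -0.2206  0.0725]
scene [403 209   8   4  29] [406.6 210.6] [ 0.5229 -0.2927  0.088 ] [ 0.5329 -0.3215  0.0725]
scene [286 311  15  12 111] [293.  316.2] [0.5442 0.1399 0.088 ] [0.5547 0.123  0.0725]
```

```bash
python3 -m creep '[[0.9,-0.38,0,0,1],[1.8,-0.75,0.2,0,1],[2.7,-1.13,0.4,0,1],[3.6,-1.5,0.6,0,1],[4.5,-1.88,0.7,0,1]]' 40; python3 -m creep '[[0.9,-0.38,0.1,0,1],[1.7,-0.7,0.2,0,1],[1.96,-0.815,0.3,0,1],[1.96,-0.815,0.3,0,1]]'
```

```text
clock: 1.82
position: [0.4318, -0.3855, 0.1969]
tool_rot: [-3.141, 0.0, 0.353]
force: [0.7, -0.9, 0.7]
grip_width: 0.0854
finger_force: 0.0
clock: 2.33
position: [0.5243, -0.2997, 0.1788]
tool_rot: [-3.141, 0.001, 0.355]
force: [-0.5, 0.2, 0.5]
grip_width: 0.0853
finger_force: 0.0
```

```bash
python3 -m creep '[[0,0,0.8,0,1],[0,0,1.5,0,1],[0,0,1.88,0,1],[0,0,1.88,0,0.9],[0,0,1.88,0,0.5]]' 40
python3 - <<'E'
from h import *
im=grab_frame("scene");p=proj("scene",[.524,-.3,.06])[0].astype(int);print(p)
c=im[max(0,p[1]-70):p[1]+50,p[0]-80:p[0]+80];cv2.imwrite("pics/c.png",cv2.resize(c,None,fx=4,fy=4))
E
```

```text
clock: 2.95
position: [0.524, -0.3016, 0.0677]
tool_rot: [3.14, -0.001, 0.352]
force: [-0.5, -0.1, 0.4]
grip_width: 0.0606
finger_force: 0.0
[406 220]
```

View pics/c.png

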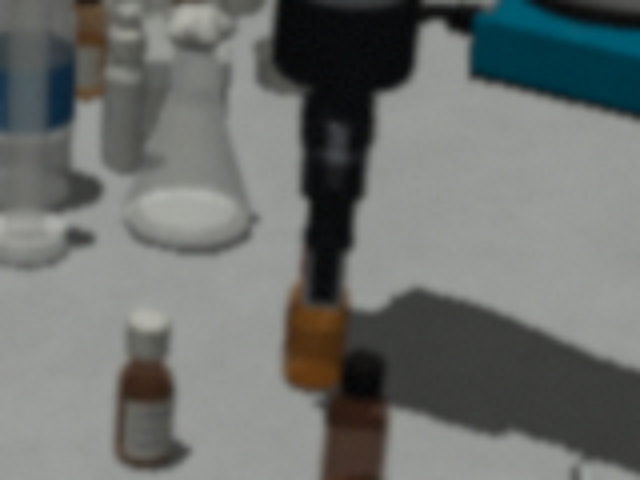

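The finger is centred over the amber body (crop 325 vs 318, about 2 px), so I'll close.

```bash
python3 -m creep '[[0,0,0,0,0.2],[0,0,0,0,0.1],[0,0,0,0,0.1],[0,0,0,0,0.1]]' 40;python3 -m creep '[[0,0,-0.3,0,0.1],[0,0,-1,0,0.1],[0,0,-1.8,0,0.1],[0,0,-1.8,0,0.1]]'
```

```text
clock: 3.5
position: [0.5245, -0.3005, 0.0674]
tool_rot: [3.141, -0.001, 0.354]
force: [-1.5, 0.8, 8.1]
grip_width: 0.0217
finger_force: 38.7
clock: 4.0
position: [0.5257, -0.3012, 0.1792]
tool_rot: [3.137, -0.005, 0.354]
force: [-0.4, 0.0, -2.1]
grip_width: 0.0222
finger_force: 39.5
```

```bash
python3 -m creep '[[0.2,-0.9,0,0,0.1],[0.4,-1.8,0,0,0.1],[0.6,-2.7,0,0,0.1],[0.8,-3.6,0,0,0.1],[1,-4.5,0,0,0.1]]';python3 -m creep '[[0.2,-0.8,0,0,0.1],[0.31,-1.24,0,0,0.1],[0.31,-1.24,0,0,0.1],[0.31,-1.24,0.7,0,0.1],[0.31,-1.24,0.7,0,0.1]]'
python3 - <<'E'
from h import *
o=status.observe();print(o["position"],o["tool_rot"])
v=np.load("vise.npy")
for c in("scene","top"):
    im=grab_frame(c);cv2.imwrite(f"pics/{c}1.png",im)
a=cv2.imread("pics/scene1.png")[265:415,235:425];b=cv2.imread("pics/top1.png")[235:355,200:350]
cv2.imwrite("pics/d.png",np.hstack([cv2.resize(a,(400,316),interpolation=3),cv2.resize(b,(395,316),interpolation=3)]))
for r in silhouettes("scene","red_bottle")[:2]: print(r["p"],np.array(r["extent"])*[640,480,640,480])
print(proj("scene",[[*o["position"][:2],.075],[.4786,.0465,.01]]))
E
```

```text
clock: 4.62
position: [0.4862, -0.0246, 0.1747]
tool_rot: [3.142, -0.0, 0.354]
force: [1.6, 0.6, -1.1]
grip_width: 0.0217
finger_force: 39.5
clock: 5.25
position: [0.4771, 0.0489, 0.131]
tool_rot: [-3.141, 0.004, 0.353]
force: [0.1, 0.2, -0.5]
grip_width: 0.0217
finger_force: 39.5
[0.47705105 0.04890875 0.13095339] [-3.14111803  0.00443814  0.35316148]
0.74 [344.128 281.184 368.128 316.896]
0.3 [404.224 238.512 423.872 275.088]
[[355.84809281 305.43572937]
 [354.10158326 334.50932526]]
```

View pics/d.png

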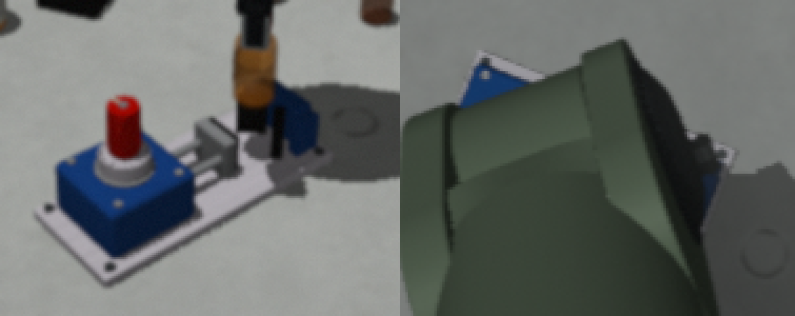

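```bash
cat > ref.py <<'E'
from h import *
from scipy.optimize import minimize
from scipy.ndimage import map_coordinates
v0=np.load("vise.npy")
def W(p,x,y,z): return np.stack([p[0]+np.cos(p[2])*x-np.sin(p[2])*y,p[1]+np.sin(p[2])*x+np.cos(p[2])*y,z+0*x],-1)
t=np.linspace(-.95,.95,80)
ed={'+x':(lambda e:(.048+e+0*t,.116*t)),'-x':(lambda e:(-.048-e+0*t,.116*t)),'+y':(lambda e:(.048*t,.116+e+0*t)),'-y':(lambda e:(.048*t,-.116-e+0*t))}
def sc(p,c,im,es):
    s=0
    for k in es:
        a,b=[map_coordinates(im,proj(c,W(p,*ed[k](e),.01))[:,::-1].T,order=1) for e in(-.002,.002)]
        s+=np.mean(a-b) 
    return -s
R={}
for c,es in(("top",['+x','-x','+y','-y']),("scene",['-x','+y'])):
    im=cv2.cvtColor(cv2.imread(f"pics/{c}0.png"),cv2.COLOR_BGR2GRAY).astype(float)
    best=None
    for dx in(-.006,0,.006):
        for dy in(-.006,0,.006):
            r=minimize(sc,v0+[dx,dy,0],args=(c,im,es),method="Nelder-Mead",options=dict(initial_simplex=v0+[dx,dy,0]+np.array([[0,0,0],[.003,0,0],[0,.003,0],[0,0,.02]])))
            if best is None or r.fun<best.fun: best=r
    p=best.x;R[c]=p
    print(c,p.round(4),-best.fun,[-round(sc(p,c,im,[k]),1) for k in ed])
    for n,y in(("seat",-.065),("seat+4",-.061),("knob",.062)): print(n,W(p,np.array(0),np.array(y),np.array(0.))[:2].round(4))
o=status.observe();a=np.linspace(0,6.28,60)
x,y=o["position"][:2]
for z in(.062,.064,.066):
    q=proj("scene",np.c_[x+.0175*np.cos(a),y+.0175*np.sin(a),z+0*a]);print(z,q.min(0),q.max(0))
m=silhouettes("scene","red_bottle")[0]["mask"];ys,xs=np.nonzero(m)
for r in range(295,320,4): 
    k=xs[ys==r]; print(r,k.min() if len(k) else 0,k.max() if len(k) else 0)
E
python3 ref.py
```

```text
Traceback (most recent call last):
  File "ref.py", line 20, in <module>
    r=minimize(sc,v0+[dx,dy,0],args=(c,im,es),method="Nelder-Mead",options=dict(initial_simplex=v0+[dx,dy,0]+np.array([[0,0,0],[.003,0,0],[0,.003,0],[0,0,.02]])))
  File "ref.py", line 11, in sc
    a,b=[map_coordinates(im,proj(c,W(p,*ed[k](e),.01))[:,::-1].T,order=1) for e in(-.002,.002)]
                            ~~~~^^^^^^^^^^^^^^^^^^^^^^
  File "h.py", line 11, in proj
    p=camera_params(cam);d=np.array([p["k1"],0,0,0,0.])
ValueError: time passes only in moves, steps and waits
```

```bash
sed -i 's/^def ray/_cp=camera_params\nimport functools\ncamera_params=functools.lru_cache(None)(lambda c:_cp(c))\ndef ray/' h.py; python3 ref.py
```

```text
top [ 0.4999  0.0947 -0.3881] 46.71315769331235 [np.float64(16.8), np.float64(19.1), np.float64(11.0), np.float64(-0.2)]
seat [0.4753 0.0346]
seat+4 [0.4768 0.0383]
knob [0.5233 0.1521]
scene [ 0.5039  0.1079 -0.3878] 97.2236864130265 [np.float64(-2.4), np.float64(54.4), np.float64(42.8), np.float64(-11.2)]
seat [0.4793 0.0477]
seat+4 [0.4808 0.0514]
knob [0.5273 0.1653]
0.062 [343.95140444 305.24706098] [364.74519427 317.93986077]
0.064 [343.98737198 304.30562081] [364.80408325 316.98412818]
0.066 [344.02340057 303.36209651] [364.86306761 316.02618431]
295 346 367
299 345 366
303 345 365
307 345 365
311 346 365
315 350 361
319 0 0
```

```bash
python3 -m creep '[[0.084,-0.015,0.1,0,0.1],[0.084,-0.015,0.1,0,0.1],[0.084,-0.015,0.4,0,0.1],[0.084,-0.015,0.6,0,0.1],[0.084,-0.015,0.6,0,0.1]]'
python3 - <<'E'
from h import *
im=grab_frame("scene");cv2.imwrite("pics/e.png",cv2.resize(im[265:365,285:425],None,fx=4,fy=4,interpolation=3))
E
```

```text
clock: 6.08
position: [0.4825, 0.0525, 0.0959]
tool_rot: [-3.141, 0.002, 0.354]
force: [-0.5, 0.0, -0.9]
grip_width: 0.0218
finger_force: 39.5
```

View pics/e.png

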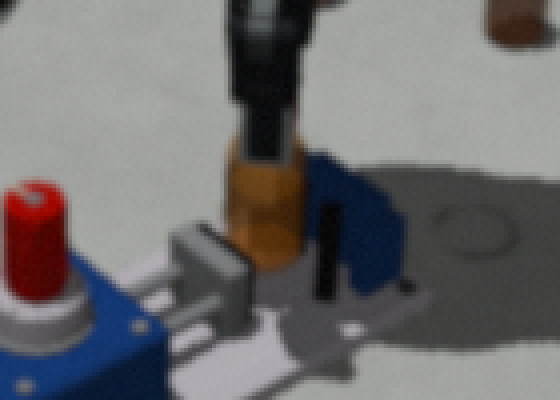

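The bottle hangs between jaw (crop 210,280) and V pads (325,250), bottom at about (270,268) with no side force; I'll lower it.

```bash
python3 -m creep '[[0,0,0.15,0,0.1],[0,0,0.27,0,0.1],[0,0,0.27,0,0.1]]'; python3 -m creep '[[0,0,0.03,0,0.1],[0,0,0.03,0,0.1]]'
```

```text
clock: 6.5
position: [0.4826, 0.0525, 0.0798]
tool_rot: [-3.141, 0.001, 0.354]
force: [-0.3, -0.8, -1.3]
grip_width: 0.0218
finger_force: 39.5
clock: 6.75
position: [0.483, 0.0526, 0.0785]
tool_rot: [3.142, -0.0, 0.354]
force: [-0.6, 0.3, -0.3]
grip_width: 0.0217
finger_force: 39.5
```

```bash
python3 -m creep '[[0,0,0.03,0,0.1],[0,0,0.03,0,0.1]]'; python3 -m creep '[[0,0,0,0,0.4],[0,0,0,0,0.7],[0,0,-0.1,0,1],[0,0,-0.1,0,1],[0,0,-0.1,0,1]]'; python3 -m creep '[[0,0,-0.5,0,1],[0,0,-1.4,0,1],[0,0,-1.6,0,1],[0,0,-1.6,0,1]]'
python3 - <<'E'
from h import *
print(status.observe()["qpos"].round(3))
im=grab_frame("scene");cv2.imwrite("pics/scene2.png",im);cv2.imwrite("pics/f.png",cv2.resize(im[265:365,265:405],None,fx=4,fy=4,interpolation=3))
E
```

```text
clock: 7.0
position: [0.4833, 0.0527, 0.0773]
tool_rot: [3.141, -0.001, 0.354]
force: [-3.4, 0.2, 13.1]
grip_width: 0.0217
finger_force: 41.1
clock: 7.62
position: [0.483, 0.0526, 0.0828]
tool_rot: [-3.142, -0.0, 0.354]
force: [0.3, -0.6, -0.0]
grip_width: 0.0853
finger_force: 0.0
clock: 8.12
position: [0.4832, 0.0525, 0.1791]
tool_rot: [3.141, -0.001, 0.354]
force: [-0.8, 0.3, -0.4]
grip_width: 0.0856
finger_force: 0.0
[-0.099  0.39  -0.167  2.013  0.094  0.745 -1.539]
```

View pics/f.png

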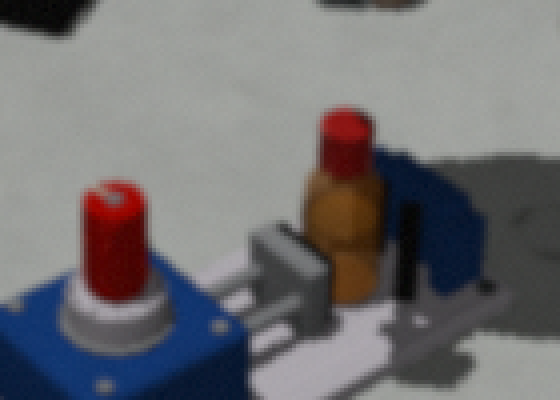

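```bash
python3 - <<'E'
from h import *
im=cv2.imread("pics/scene2.png").astype(int);m=((im[...,2]>70)&(im[...,2]>2*im[...,1])&(im[...,2]>2*im[...,0])).astype(np.uint8)
n,l,st,ce=cv2.connectedComponentsWithStats(m)
a=np.linspace(0,6.28,60)
def cyl(x,y,r,z0,z1):
    q=proj("scene",np.vstack([np.c_[x+r*np.cos(a),y+r*np.sin(a),z+0*a] for z in(z0,z1)]));return q.min(0).round(1),q.max(0).round(1)
for i in range(1,n):
    if st[i,4]>60: print(st[i][:2],st[i][:2]+st[i][2:4])
print("knob",cyl(.5273,.1653,.0125,.073,.115))
for x,y in((.4825,.0522),(.4806,.051),(.4793,.0477)): print("cap",x,y,cyl(x,y,.0115,.067,.098))
E
python3 -m creep '[[0.6,-0.7,0,0,1],[1.2,-1.4,0,0,1],[1.34,-1.51,0,0,1],[1.34,-1.51,0,0,1]]'
```

```text
[116 158] [129 173]
[346 293] [358 310]
[286 311] [302 340]
knob (array([285.2, 309.5]), array([301.9, 341.2]))
cap 0.4825 0.0522 (array([345. , 290.2]), array([359.5, 313.5]))
cap 0.4806 0.051 (array([346.3, 290.2]), array([360.9, 313.5]))
cap 0.4793 0.0477 (array([347.9, 289.4]), array([362.5, 312.7]))
clock: 8.68
position: [0.5264, 0.1654, 0.1771]
tool_rot: [3.142, 0.002, 0.355]
force: [0.5, -0.8, -0.2]
grip_width: 0.0853
finger_force: 0.0
```

```bash
python3 -m creep '[[0,0,0.5,0,1],[0,0,1,0,1],[0,0,1.43,0,1],[0,0,1.43,0,0.6],[0,0,1.43,0,0.3]]' 70; python3 -m creep '[[0,0,0,0,0.1],[0,0,0,0,0.1],[0,0,0,0,0.1],[0,0,0,0,0.1]]' 70
python3 - <<'E'
from h import *
o=status.observe();print(o["moment"],o["qpos"].round(3))
im=grab_frame("scene");cv2.imwrite("pics/scene3.png",im);cv2.imwrite("pics/g.png",cv2.resize(im[265:365,255:395],None,fx=4,fy=4,interpolation=3))
E
```

```text
clock: 9.3
position: [0.5271, 0.1647, 0.0936]
tool_rot: [3.141, -0.0, 0.353]
force: [-0.1, 0.0, 0.2]
grip_width: 0.0516
finger_force: 0.0
clock: 9.8
position: [0.5279, 0.1646, 0.0942]
tool_rot: [3.14, -0.002, 0.353]
force: [0.9, -7.0, 12.1]
grip_width: 0.023
finger_force: 68.0
[-1.3942973   0.053113    0.03530993] [-0.299  0.61  -0.154  1.901  0.15   0.64  -1.763]
```

View pics/g.png

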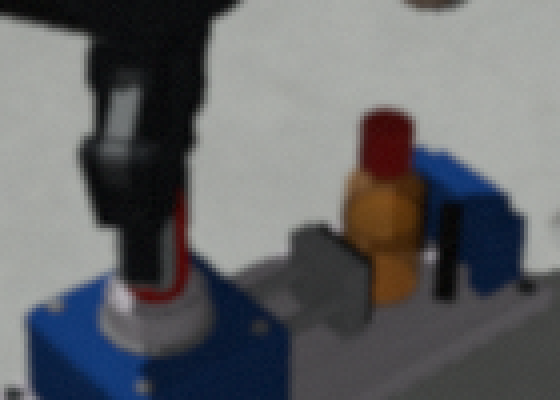

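```bash
cat > m.py <<'E'
from workcell import status
o=status.observe();print("M",o["moment"].round(3),"F",o["force"].round(1),"yaw",o["tool_rot"][2].round(3),"q7",o["qpos"][6].round(3))
E
python3 -m creep '[[0,0.016,-0.016,0,0.1],[0,0.016,-0.016,0,0.1]]';python3 m.py; python3 -m creep '[[0,0,0,1,0.1],[0,0,0,2,0.1],[0,0,0,3,0.1]]'; python3 m.py
```

```text
clock: 10.1
position: [0.5278, 0.1643, 0.0943]
tool_rot: [3.141, -0.001, 0.353]
force: [1.9, -2.7, 3.6]
grip_width: 0.0231
finger_force: 69.6
M [-0.704 -0.395  0.001] F [ 1.9 -2.7  3.6] yaw 0.353 q7 -1.761
clock: 10.48
position: [0.5278, 0.1643, 0.0943]
tool_rot: [-3.141, -0.001, -0.07]
force: [2.2, -3.5, 3.3]
grip_width: 0.0229
finger_force: 69.9
M [-0.855 -0.403  0.006] F [ 2.2 -3.5  3.3] yaw -0.07 q7 -2.087
```

Clockwise lowers joint 7, which is near its -2.52 limit, so I'll open, wind back about 200° and re-grip.

```bash
python3 -m creep '[[0,0,0,0,0.5],[0,0,0,0,1],[0,0,0,0,1],[0,0,0,-1.3,1],[0,0,0,-2.6,1]]'; python3 -m creep '[[0,0,0,-1.3,1],[0,0,0,-2.6,1],[0,0,0,-3.9,1],[0,0,0,-5.2,1],[0,0,0,-6.5,1]]' >/dev/null;python3 -m creep '[[0,0,0,-1.3,1],[0,0,0,-2.6,1],[0,0,0,-3.9,1],[0,0,0,-5.2,1],[0,0,0,-6.5,1]]'; python3 m.py;python3 -m creep '[[0,0,0,-1.3,1],[0,0,0,-2.6,1],[0,0,0,-3.9,1],[0,0,0,-5.2,1],[0,0,0,-6.5,1]]'; python3 m.py
```

```text
clock: 11.1
position: [0.5272, 0.1646, 0.0939]
tool_rot: [-3.141, 0.0, 0.305]
force: [-0.9, -0.7, -0.3]
grip_width: 0.0856
finger_force: 0.0
clock: 12.35
position: [0.5274, 0.1644, 0.0939]
tool_rot: [3.141, -0.0, 2.12]
force: [-0.5, -0.8, 0.7]
grip_width: 0.0853
finger_force: 0.0
M [0.009 0.05  0.048] F [-0.5 -0.8  0.7] yaw 2.12 q7 -0.351
clock: 12.98
position: [0.5274, 0.1644, 0.0939]
tool_rot: [3.141, 0.0, 3.028]
force: [-0.5, 0.1, 0.0]
grip_width: 0.0853
finger_force: 0.0
M [-0.025 -0.076 -0.002] F [-0.5  0.1  0. ] yaw 3.028 q7 0.414
```

```bash
python3 -m creep '[[0,0,0,0,0.5],[0,0,0,0,0.1],[0,0,0,0,0.1],[0,0,0,0,0.1],[0,0,0,0,0.1]]' 70; python3 m.py; python3 -m creep '[[0,0,0,1,0.1],[0,0,0,2,0.1],[0,0,0,3,0.1]]'>/dev/null; python3 m.py;  python3 -m creep '[[0,0,0,1,0.1],[0,0,0,2,0.1],[0,0,0,2,0.1]]'; python3 m.py
```

```text
clock: 13.6
position: [0.5274, 0.1642, 0.0942]
tool_rot: [-3.141, 0.001, 3.019]
force: [-1.7, -2.8, 7.2]
grip_width: 0.023
finger_force: 68.2
M [-0.665  0.301 -0.015] F [-1.7 -2.8  7.2] yaw 3.019 q7 0.407
M [-0.458  0.21   0.028] F [-1.2 -2.1  5.3] yaw 2.596 q7 0.045
clock: 14.35
position: [0.5275, 0.1645, 0.0942]
tool_rot: [3.141, 0.001, 2.323]
force: [-0.3, -2.6, 6.1]
grip_width: 0.0234
finger_force: 68.5
M [-0.511 -0.056 -0.01 ] F [-0.3 -2.6  6.1] yaw 2.323 q7 -0.185
```

```bash
python3 -m creep '[[0,0,0,1,0.1],[0,0,0,2,0.1],[0,0,0,3,0.1]]'>/dev/null; python3 m.py;  python3 -m creep '[[0,0,0,1,0.1],[0,0,0,2,0.1]]'; python3 m.py
python3 - <<'E'
from h import *
im=grab_frame("scene");cv2.imwrite("pics/scene4.png",im);cv2.imwrite("pics/i.png",cv2.resize(im[265:365,255:395],None,fx=4,fy=4,interpolation=3))
for r in search_frame("scene","jaw")[:1]: print(np.array(r["extent"])*[640,480,640,480])
E
```

```text
M [-0.505 -0.279  0.257] F [ 0.8 -1.5  5.3] yaw 1.903 q7 -0.534
clock: 14.98
position: [0.5279, 0.1645, 0.0943]
tool_rot: [3.14, -0.0, 1.623]
force: [2.0, -1.7, 5.4]
grip_width: 0.0231
finger_force: 68.6
M [-0.485 -0.536  0.274] F [ 2.  -1.7  5.4] yaw 1.623 q7 -0.763
[317.12  318.48  352.384 348.816]
```

View pics/i.png

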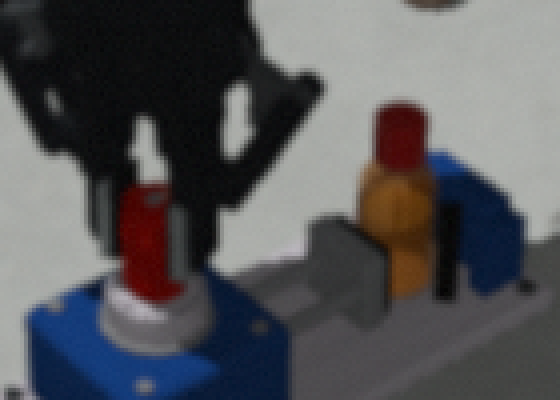

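```bash
python3 -m creep '[[0,0,0,1,0.1],[0,0,0,2,0.1]]'>/dev/null; python3 m.py;python3 -m creep '[[0,0,0,0.3,0.1],[0,0,0,0.3,0.1]]'; python3 m.py; python3 -m creep '[[0,0,0,0,0.3],[0,0,0,0,1],[0,0,0,0,1],[0,0,0,0,1]]'; python3 -m creep '[[0,0,-0.7,0,1],[0,0,-1.6,0,1],[0,0,-2.5,0,1],[0,0,-2.5,0,1]]'
python3 - <<'E'
from h import *
im=grab_frame("scene");cv2.imwrite("pics/scene5.png",im)
im2=cv2.imread("pics/scene0.png")
k=lambda a:cv2.resize(a[298:362,270:370],(600,384),interpolation=3)[:, :]
A=cv2.resize(im2[300:360,270:320],(400,480),interpolation=3);B=cv2.resize(im[300:360,270:320],(400,480),interpolation=3)
cv2.imwrite("pics/j.png",np.hstack([A,B]))
E
```

```text
M [-0.676 -0.849  0.212] F [ 2.1 -2.4  5.4] yaw 1.346 q7 -0.987
clock: 15.58
position: [0.528, 0.1644, 0.0942]
tool_rot: [3.14, -0.0, 1.308]
force: [3.9, -2.8, 6.8]
grip_width: 0.023
finger_force: 68.7
M [-0.711 -0.973  0.133] F [ 3.9 -2.8  6.8] yaw 1.308 q7 -1.018
clock: 16.08
position: [0.5271, 0.1645, 0.0937]
tool_rot: [-3.141, 0.0, 1.304]
force: [-0.0, 0.2, -0.3]
grip_width: 0.0786
finger_force: 0.0
clock: 16.58
position: [0.5287, 0.1652, 0.2476]
tool_rot: [3.136, -0.003, 1.303]
force: [0.4, 0.1, -1.2]
grip_width: 0.0858
finger_force: 0.0
```

View pics/j.png

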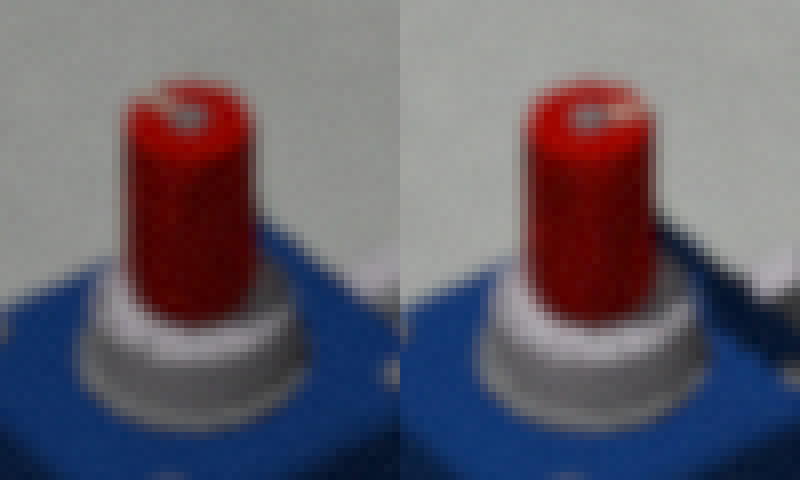

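```bash
python3 -m creep '[[-1,0.2,0,0,1],[-2,0.4,0,0,1],[-3,0.6,0,0,1],[-4,0.8,0,0,1],[-5,1,0,0,1]]'; python3 -m creep '[[-1,0.2,0,0,1],[-2,0.4,0,0,1],[-2,0.4,0,0,1]]'
python3 - <<'E'
from h import *
im=grab_frame("top");cv2.imwrite("pics/top6.png",im);im0=cv2.imread("pics/top0.png")
f=lambda a:cv2.resize(a[260:305,215:265],(400,360),interpolation=3)
g=cv2.resize(im[250:340,210:350],(800,514),interpolation=3)[:240]
s=grab_frame("scene");cv2.imwrite("pics/scene6.png",s)
b=np.hstack([cv2.resize(s[275:365,265:405],(373,240),interpolation=3),cv2.resize(im[250:340,210:350],(373,240),interpolation=3),np.zeros((240,54,3),np.uint8)])
cv2.imwrite("pics/k.png",np.vstack([np.hstack([f(im0),f(im)]),b]))
E
```

```text
clock: 17.25
position: [0.5049, -0.1426, 0.2428]
tool_rot: [-3.14, 0.0, 1.304]
force: [1.6, 0.3, 0.3]
grip_width: 0.0856
finger_force: 0.0
clock: 17.62
position: [0.4953, -0.2673, 0.242]
tool_rot: [-3.139, 0.001, 1.297]
force: [0.5, 1.8, -0.8]
grip_width: 0.0853
finger_force: 0.0
```

View pics/k.png

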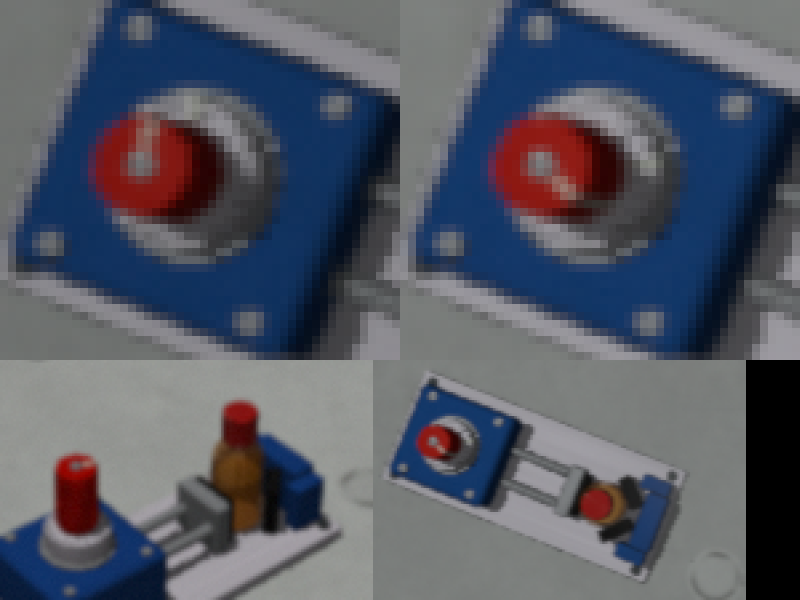

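Run:
```python
from h import *
from scipy.ndimage import map_coordinates
a=np.radians(np.arange(0,360,5))
I=[cv2.imread(f"pics/{n}.png").astype(float) for n in("top0","top6")]
S=[cv2.imread(f"pics/{n}.png").astype(float) for n in("scene0","scene6")]
def prof(cam,im,r,z,cx=.5273,cy=.1653):
    q=proj(cam,np.c_[cx+r*np.cos(a),cy+r*np.sin(a),z+0*a])
    return np.array([map_coordinates(im[...,k],q[:,::-1].T,order=1) for k in range(3)])
# top camera sees the blob shifted: centre offset from the knob top
c=onz("top",232.5,280.7,.115)
print(c)
for cam,P in(("top",I),("scene",S)):
  ctr=(c[0],c[1]) if cam=="top" else (.5273,.1653)
  d=sum((prof(cam,P[1],r,.072,*ctr)-prof(cam,P[0],r,.072,*ctr)).mean(0) for r in(.013,.0145,.016,.0175))/4
  k=sum((prof(cam,P[1],r,.115,*ctr)-prof(cam,P[0],r,.115,*ctr))[:2].mean(0) for r in(.006,.008,.010))/3
  print(cam);print("collar",[(int(x),int(y)) for x,y in zip(np.degrees(a).round(),d) if abs(y)>7]);print("knob",[(int(x),int(y)) for x,y in zip(np.degrees(a).round(),k) if abs(y)>15])
```

```text
[0.52674061 0.16253812 0.115     ]
top
collar [(0, 7), (25, -11), (30, -25), (35, -33), (40, -33), (45, -31), (50, -21), (55, -9), (65, 7), (70, 7), (75, 7), (80, 7), (85, 7), (90, 7), (125, 9), (130, 14), (135, 17), (140, 16), (145, 19), (150, 22), (155, 19), (160, 16), (165, 14), (170, 9), (175, 8), (180, 8), (185, 8), (190, 10), (195, 10), (200, 8), (225, 7), (230, 7), (240, 9), (245, 11), (250, 7), (255, 7), (260, 7), (270, 10), (275, 16), (280, 14), (285, 15), (290, 17), (295, 14), (300, 12), (305, 8), (325, 9), (330, 16), (335, 22), (340, 25), (345, 23), (350, 17), (355, 10)]
knob [(0, -57), (5, -50), (10, -41), (15, -27), (20, -15), (200, 15), (205, 24), (210, 35), (215, 51), (220, 66), (225, 76), (230, 77), (235, 69), (240, 54), (245, 38), (250, 26), (255, 17), (335, -25), (340, -39), (345, -50), (350, -59), (355, -64)]
scene
collar [(25, 7), (30, 7), (35, 7), (80, 7), (85, 10), (90, 8), (185, 9), (190, 14), (195, 17), (200, 17), (205, 13), (210, 8)]
knob [(0, -47), (5, -38), (10, -28), (15, -20), (190, 18), (195, 24), (200, 29), (205, 36), (210, 43), (215, 51), (220, 58), (225, 61), (230, 64), (235, 66), (240, 65), (245, 61), (250, 55), (255, 49), (260, 42), (265, 32), (270, 22), (275, 16), (320, -17), (325, -24), (330, -35), (335, -46), (340, -54), (345, -57), (350, -56), (355, -52)]
```

The close-up shows the bottle upright between jaw and V. The knob line has turned about 124°, from bearing 354° to 230°. The torque log shows clutch-limit torque from yaw 1.90 to 1.30 and none at 2.32, so slip is between 0.5 and 1.0 rad. Handing in.

```bash
python3 -c "
from workcell import bot
print(bot.job_done())"
```

```text
the job is handed in; nothing more can be done
None
```

I stood the red-capped bottle in the vise, clamped it with the clutch knob and handed the job in; the torque log puts the slip at 0.5–1.0 rad (about 2–4 clicks), but I could not read it from the marks and no verdict came back.

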